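# Put the rinsed cake stand back together

## Task

Put the rinsed cake stand back together in the sink: take the brass handle out of the white cutlery drainer, pass its spigot through the hole in the middle of the white plate, feel about under the plate for the hole in the iron foot, which the plate hides, and press the handle fully home until its collar sits on the plate, then let go. Be gentle with the porcelain, keep the plate level on its foot, and leave the drainer and the other things in the sink where they stand.

Things in the scene. Friction and masses are not known exactly. Their poses are not given: they have to be found in the camera images.
- handle: Brass handle, 110 mm long, 140 g, standing upright in the drainer's middle hole, collar on the drainer's top. Origin: centre of the spigot's lower end; z up along the handle. Round spigot 12 mm diameter, z 0-34 mm, lowest 4 mm coned to 6 mm; collar 30 mm diameter, z 34-40 mm; square shank 13x13 mm, z 40-95 mm; ball knob 16 mm diameter, centre z 101 mm.
- handle_grip (a point): Point on the handle's axis 70 mm above its origin, in the square shank, a good place to grip; the shank's flats face along this frame's x and y axes.
- plate: Round white porcelain plate with a gold edge, 176 mm diameter, about 0.4 kg, loose, lying level on the foot. Origin: centre of its flat underside, z up, 30 mm above the sink floor. Flat middle 8 mm thick, rim rising to 14.5 mm. It slides easily on the foot, so it travels along with a spigot that stands in its hole.
- plate_hole (a point): Centre of the upper mouth of the plate's hole (16 mm diameter, straight through, 8 mm deep). A spigot put straight down through it meets the foot's flat top, level with the plate's underside. Fully home, the collar rests here and the handle's origin is 26 mm below the plate's origin.
- foot_catch (a joint): Spring catch in the bore of the black iron foot, hidden under the plate and not measured: loose, 1.8 kg, 30 mm high, flat top 112 mm across, bore 13.6 mm diameter through its centre, 10 to 21 mm sideways of the plate's hole, in any direction. Travel in m: 0 empty, 0.0015 to 0.003 while gripping a spigot; from 8 mm deep to home it adds 3 to 12 N to the push.
- drainer: White plastic cutlery drainer, 100 x 62 mm, 100 mm high, 0.8 kg, loose. Origin: centre of its underside, z up, long side along its x, parallel to the sink's left wall, which rises to z = 0.18 m 25 to 75 mm beside it. Three holes of 16 mm diameter in its top, at x = -33, 0 and +33 mm; the handle stands in the middle one.
- mug: White porcelain mug lying in the sink, about 90 x 108 x 103 mm. Origin: under its middle. To be left alone.
- bottle: Small round glass bottle lying in the sink, 65 x 86 x 62 mm. Origin: under its middle. To be left alone.
- flask: Small conical glass flask standing in the sink, 69 mm diameter, 105 mm high. Origin: centre of its underside. To be left alone.

How it is judged:
On the way, in this order (a step that is already met when the one before it is completed fails the run):
1. the handle is lifted out of the drainer (z of handle in the frame of drainer above 0.105 m), for 0.1 s.
2. the spigot stands through the hole of the plate (z of handle in the frame of plate below 0.005 m and horizontal distance between handle and plate below 0.006 m), for 0.1 s.
At the end, for the whole second after the job is handed in: Handle released, upright (0.12 rad), at rest, fully home in the foot: its lower end 23.5 mm or more below the plate's underside (collar within 2.5 mm of the plate) and the catch pushed back over 1 mm; plate level (0.05 rad) on the foot, its underside 27 to 34 mm above the sink floor (z of handle in the frame of plate below -0.0235 m and value of joint foot_catch above 0.001 m and horizontal distance between handle and plate below 0.006 m and angle between handle's own z axis and vertical below 0.12 rad and angle between plate's own z axis and vertical below 0.05 rad and height (world z) of plate between 0.027 and 0.034 m and linear speed of each of handle, plate below 0.02 m/s); the robot touches nothing.
It fails at once if the handle bears on or strikes the porcelain plate with more than 35 N (contact force between handle and plate above 35 N).
It fails at once if the robot bears on the plate with more than 15 N (contact force between any of the fingers, the arm and plate above 15 N).
It fails at once if the plate tips by more than 0.15 rad (angle between plate's own z axis and vertical above 0.15 rad).
It fails at once if the drainer, the mug, the bottle or the flask is shoved more than 40 mm (distance of any of drainer, mug, bottle, flask from where it was at the start of the episode above 0.04 m).
It also fails if it takes over 72 s, if anything falls off the work surface, if the arm or the gripper's body presses on something with over 40 N, if the wrist force passes 120 N, or if a joint passes its speed limit or range.

## Robot

A 7-joint arm with a two-finger parallel gripper is mounted at the origin on a cart in front of the work surface, level with it; the furniture and walls round the work are solid. World frame = base frame: x ahead of the robot, y to its left, z up, the work surface at z = 0. Lengths are in m, angles in rad, forces in N, time in s.
With the tool pointing down it reaches from about 0.4 to 0.9 m from the base axis. Payload 5.5 kg.
Tool frame: the origin (TCP) lies midway between the tips of the shut fingers; the grasp point (between the pads) lies 19 mm behind it (manip.grip_depth is the distance from the TCP to the grasp point, in m); z points along the fingers, y is the line along which they close (so a half turn about z gives the same grasp; the last joint's range is limited). The gripper opens to 92 mm and grips with 3 to 60 N. Pads are 19 mm wide; open, the fingers measure 130 mm over their backs; the gripper's body (75 mm by 190 mm) begins 47 mm behind the grasp point.
Start: joints at [-0.925, 0.501, -0.427, 1.55, 0.221, 1.138, -0.21], TCP at [0.243, 0.603, 0.191] pointing down, gripper open.
Joint ranges: [-2.88, 2.88], [-0.31, 2.03], [-1.54, 1.56], [0.2, 2.42], [-1.41, 4.55], [0.19, 2.02], [-2.57, 2.57]. Speed limits (rad/s): [2.57, 2.57, 3.14, 3.14, 3.14, 3.14, 3.14].

## Interface

Orientations are given as a unit quaternion [x, y, z, w].
In Python, from bench import manip, effector, viewer gives the robot as it stands. Calls block until the motion is done:
- manip.move_pose(position, orientation): joint-space move of the TCP to a pose.
- manip.servo_line(position, ori=None, vel=0.15): straight line of the TCP; ori=None keeps the orientation; vel is the mean speed in m/s.
- manip.movej(angles): joint-space move.
- effector.open_jaws() and effector.close(f_grip=None): open the fingers fully, or close them until they stop; f_grip is the grip in N (None keeps the last).
- manip.sleep(seconds).
- manip.solve_ik(position, orientation): joint angles nearest the present ones, or None.
- viewer.get_image(name): name is "scene" or "top" or "wrist"; returns the picture (400x640x3 uint8, red, green, blue); there is no depth.
- viewer.get_calibration(name): a dict with "vfov" (degrees; the focal length in pixels is half the picture's height over the tangent of half this angle, whatever the lens; pixels are square), "cx", "cy" (the principal point, pixels), "eye" and "attitude" of the camera in the world. Camera axes: x right, y down, z forward; pixel columns grow to the right and rows downward; lengths in m; the calibration is good to about 2 mm. A picture is of the moment at which its call begins: read the wrist's pose just before it. get_calibration takes no time and is no camera call; for the wrist camera it gives the pose at the moment of the call.
A pose or a line that the arm cannot do raises manip.PlanningError and nothing moves.
- manip.hand_in(): hands the job in; it is judged then, once.
Readings, each from a call of its own:
- manip.current_clock(): time.
- manip.current_q(): joint angles.
- manip.current_joint_velocities(): joint speeds.
- manip.current_tau(): joint torques, N m.
- manip.current_tool_pos(): TCP position.
- manip.current_tcp_rot(): TCP orientation.
- manip.current_force(): force on the tool from outside, world axes, zero at the start.
- manip.current_wrist_torque(): the same for the moment, N m.
- manip.current_finger_gap(): finger opening in m.
- manip.current_gripper_force(): force on a finger pad.
Only numpy, scipy, OpenCV 4.12 (cv2) and the standard library are available. Lean on these libraries where they do the work, as an engineer would, in place of code of your own. Each camera call takes 0.05 s, during which the arm holds its last target. There are 200 camera calls.

## Working session

There is one attempt and no reset: what is moved stays moved. The work goes in short steps, each a Python script; the robot and the scene stay as the last script left them, time stands still between calls to the robot, and variables do not carry over. Pictures are saved under pics/ and viewed, at most 10 in all, crops included, and the job is handed in when it is done.

```bash
mkdir -p pics; ls
python3 - <<'E'
from bench import manip, effector, viewer
import cv2
for n in ["scene","top","wrist"]:
    im=viewer.get_image(n); cv2.imwrite(f"pics/{n}0.png",im[:,:,::-1]); print(n,viewer.get_calibration(n))
print(manip.current_clock(),manip.current_tool_pos(),manip.current_tcp_rot(),manip.current_force())
E
```

```text
pics
scene {'vfov': 46.394449082054855, 'cx': 324.04831008404057, 'cy': 203.45632951701526, 'eye': array([ 0.42953116, -0.71393329,  0.87560215]), 'attitude': array([ 0.94546904, -0.07826333,  0.03386294, -0.31435083])}
top {'vfov': 51.4136660081206, 'cx': 320.3658926843711, 'cy': 198.05436616815496, 'eye': array([ 0.35638854, -0.13807841,  1.02986838]), 'attitude': array([ 0.70555593, -0.70170178,  0.07169628, -0.06830147])}
wrist {'vfov': 63.672161051643016, 'cx': 323.57327973726206, 'cy': 204.88938666918847, 'eye': array([0.16886515, 0.63279015, 0.38349817]), 'attitude': array([0.81908352, 0.55392063, 0.08273218, 0.12421561])}
0.15 [0.2425839  0.60240097 0.18981157] [ 1.90196088e-01  9.81745832e-01 -7.33140656e-04 -1.76534578e-04] [-0.18086585  0.03580421  0.87780133]
```

View pics/top0.png

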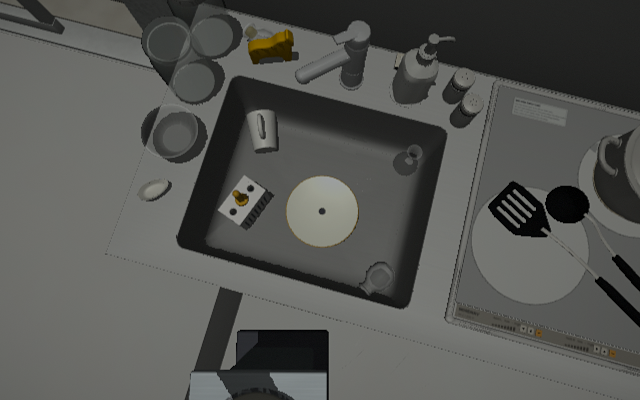

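View pics/scene0.png

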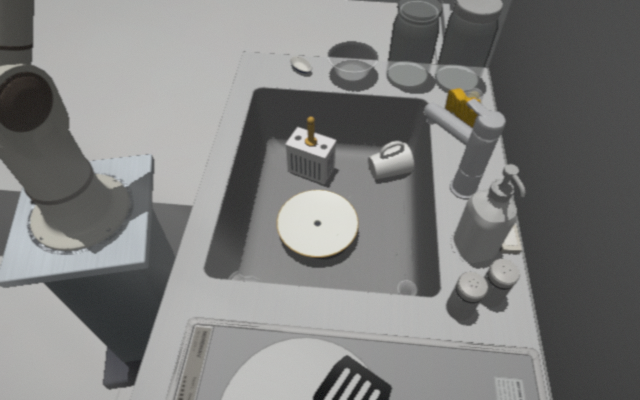

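The top view shows the plate hole near (322,211), the handle in the drainer near (240,198), and the mug, flask and bottle all well clear. Next I'll enlarge it.

```bash
cat > h.py <<'E'
import numpy as np, cv2
from scipy.spatial.transform import Rotation as R
from bench import manip, effector, viewer
def K(c):
    return 200/np.tan(np.radians(c['vfov']/2))
def px2w(c,u,v,z):
    d=R.from_quat(c['attitude']).apply([(u-c['cx'])/K(c),(v-c['cy'])/K(c),1])
    return c['eye']+d*(z-c['eye'][2])/d[2]
def w2px(c,p):
    q=R.from_quat(c['attitude']).inv().apply(np.array(p)-c['eye'])
    return q[:2]/q[2]*K(c)+[c['cx'],c['cy']]
def down(yaw):  # tool y axis at angle yaw+90deg..: tool x along yaw, z down
    return (R.from_euler('z',yaw)*R.from_quat([1,0,0,0])).as_quat()
E
python3 - <<'E'
from h import *
c=viewer.get_calibration("top")
print(px2w(c,322,211,.038))
im=cv2.imread("pics/top0.png"); 
a=cv2.resize(im[160:260,210:370],None,fx=5,fy=5,interpolation=cv2.INTER_CUBIC); cv2.imwrite("pics/topc.png",a)
E
```

```text
[ 0.523789   -0.14647875  0.038     ]
```

View pics/topc.png

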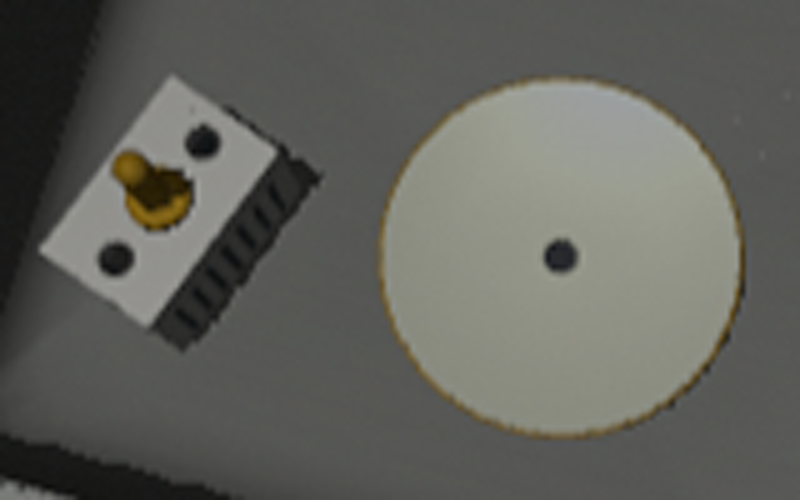

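The crop shows the outer drainer holes at crop px (203,141) and (116,259). The plate hole is at (561,256), and the knob is at (130,168).

```bash
cat > s1.py <<'E'
from h import *
c=viewer.get_calibration("top")
f=lambda x,y:(210+(x+.5)/5-.5,160+(y+.5)/5-.5)
a=px2w(c,*f(203,141),.1);b=px2w(c,*f(116,259),.1);k=px2w(c,*f(130,168),.167);h=px2w(c,*f(561,256),.038)
pc=px2w(c,*f(561.5,257),.0445)
s=viewer.get_calibration("scene"); hs=px2w(s,317.5,223,.038)
print(a,b,(a+b)/2,np.linalg.norm(a-b),np.arctan2(*(a-b)[1::-1]),k,h,pc,hs)
for z,u in((.18,(240,78)),(.18,(180,240))): print(px2w(c,*u,z))
# wrist cam offset in tool frame
w=viewer.get_calibration("wrist");T=R.from_quat(manip.current_tcp_rot());
print(T.inv().apply(w['eye']-manip.current_tool_pos()),T.inv().apply(R.from_quat(w['attitude']).as_matrix()[:,2]))
E
python3 s1.py
```

```text
[0.56626941 0.01886169 0.1       ] [0.51122489 0.05615711 0.1       ] [0.53874715 0.0375094  0.1       ] 0.0664894561109634 -0.5954993826569803 [0.53921746 0.03804566 0.167     ] [ 0.52427685 -0.14599262  0.038     ] [ 0.52269057 -0.14618327  0.0445    ] [ 0.5250269  -0.14727003  0.038     ]
[0.79707536 0.03742066 0.18      ]
[0.43811921 0.14436565 0.18      ]
[ 0.07974718  0.00036856 -0.19368198] [-2.95206991e-01 -2.97441469e-04  9.55433275e-01]
```

```bash
cat > s2.py <<'E'
from h import *
for yaw in(.976,-2.166):
  for p in((.539,.038,.25),(.539,.038,.12),(.524,-.146,.15)):
    q=manip.solve_ik(p,down(yaw)); print(yaw,p,None if q is None else np.round(q,2))
p=manip.current_tool_pos()
manip.servo_line([p[0],p[1],.36],vel=.25)
for yaw in(-2.166,.976):
  try: manip.move_pose([.539,.038,.27],down(yaw)); break
  except manip.PlanningError as e: print(e)
print(yaw,manip.current_clock(),manip.current_tool_pos(),manip.current_force())
c=viewer.get_calibration("wrist"); im=viewer.get_image("wrist"); cv2.imwrite("pics/w1.png",im[:,:,::-1])
np.save("w1.npy",c,allow_pickle=True)
print(w2px(c,[.539,.038,.167]))
E
python3 s2.py
```

```text
0.976 (0.539, 0.038, 0.25) [-0.22  0.22  0.11  1.77 -0.03  1.15 -0.69]
0.976 (0.539, 0.038, 0.12) [-0.23  0.36  0.13  1.91 -0.06  0.88 -0.66]
0.976 (0.524, -0.146, 0.15) [-0.    0.33  0.27  1.88 -0.11  0.94 -0.27]
-2.166 (0.539, 0.038, 0.25) [ 0.13  0.23 -0.3   1.76  0.07  1.16  2.36]
-2.166 (0.539, 0.038, 0.12) [ 0.2   0.39 -0.39  1.89  0.18  0.9   2.27]
-2.166 (0.524, -0.146, 0.15) [ 1.15  0.7  -1.3   1.84  0.74  1.19  2.15]
-2.166 3.275 [0.53898724 0.03897738 0.26994648] [-0.36221633 -0.23087999  0.68359792]
[323.16865517 192.21908611]
```

View pics/w1.png

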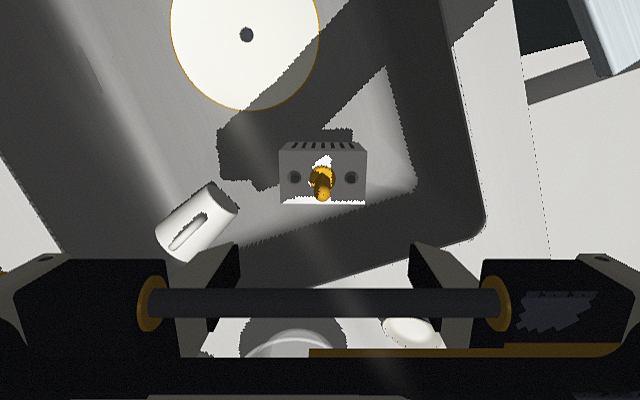

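The handle and knob are at (322,190), where predicted, with the plate hole at (247,34). I'll enlarge the handle to see the shank's yaw.

Run:
```python
from h import *
im=cv2.imread("pics/w1.png"); cv2.imwrite("pics/w1c.png",cv2.resize(im[130:215,270:375],None,fx=7,fy=7,interpolation=cv2.INTER_CUBIC))
c=np.load("w1.npy",allow_pickle=True).item()
print(px2w(c,246.5,34,.038))
def sq(z,yaw): return [np.round((w2px(c,np.array([.539,.038,z])+R.from_euler('z',yaw+a).apply([.0092,0,0]))-[270,130])*7+3) for a in np.pi/4+np.arange(4)*np.pi/2]
for y in(-.595,-.595+.4,-.595-.4): print(y,sq(.161,y),sq(.106,y))
```

```text
[ 0.52516747 -0.14580047  0.038     ]
-0.595 [array([329., 473.]), array([422., 473.]), array([423., 382.]), array([328., 382.])] [array([336., 381.]), array([416., 381.]), array([416., 302.]), array([335., 302.])]
-0.19499999999999995 [array([350., 487.]), array([437., 452.]), array([401., 367.]), array([314., 403.])] [array([355., 393.]), array([428., 363.]), array([397., 290.]), array([323., 321.])]
-0.995 [array([314., 451.]), array([400., 487.]), array([437., 403.]), array([350., 367.])] [array([323., 363.]), array([397., 393.]), array([429., 321.]), array([354., 290.])]
```

View pics/w1c.png

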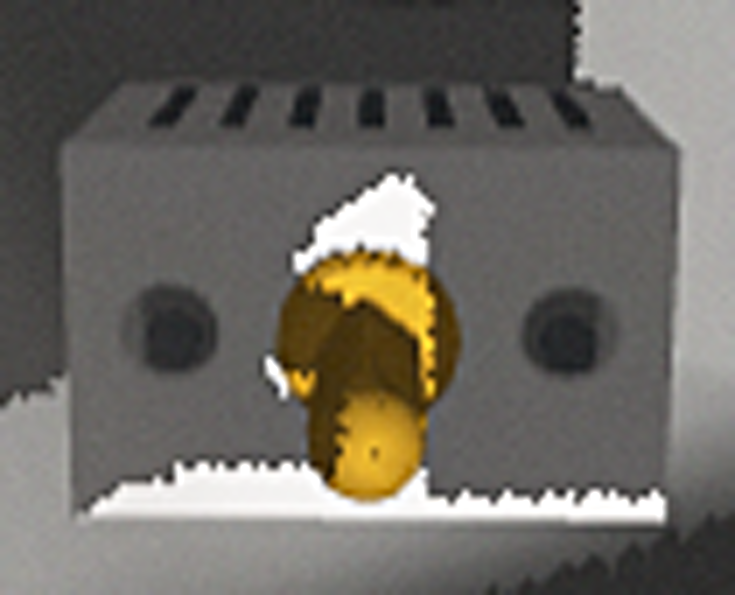

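The shank's far corner shows near (362,300). That puts the flats about 0.53 rad off the drainer, so the tool yaw is about 0.44. I'll turn there and check.

```bash
cat > s3.py <<'E'
from h import *
manip.move_pose([.539,.038,.24],down(.44))
print(manip.current_clock(),np.round(manip.current_q(),2),manip.current_tool_pos(),manip.current_force())
c=viewer.get_calibration("wrist"); im=viewer.get_image("wrist"); cv2.imwrite("pics/w2.png",im[:,:,::-1])
np.save("w2.npy",c,allow_pickle=True)
u=w2px(c,[.539,.038,.13]).astype(int);print(u)
x,y=u-[50,45]; cv2.imwrite("pics/w2c.png",cv2.resize(im[y:y+90,x:x+100,::-1],None,fx=6,fy=6,interpolation=cv2.INTER_CUBIC))
print((w2px(c,[.539,.038,.167])-[x,y])*6+2.5)
E
python3 s3.py
```

```text
5.95 [-1.11  0.55  1.37  1.81 -0.57  1.26 -0.71] [0.53890613 0.0379704  0.23987418] [ 0.01305271 -0.00965144  0.27236845]
[323 191]
[305.19330461 342.50578929]
```

View pics/w2c.png

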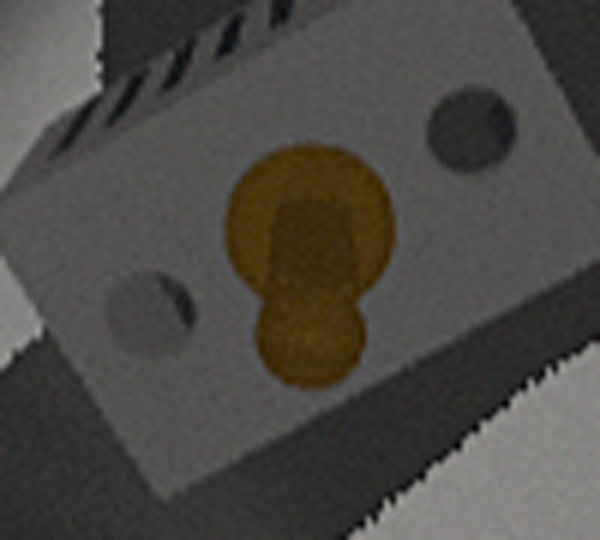

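The shank faces the camera squarely, so the yaw is right. The knob is at (311,335), within 1 px of prediction. I'll move to a better-conditioned elbow, then grasp and lift.

```bash
cat > s4.py <<'E'
from h import *
p=manip.current_tool_pos()
manip.servo_line([p[0],p[1],.40],vel=.2)
manip.movej([-.22,.18,.11,1.65,-.03,1.25,-.15])
print(manip.current_tool_pos())
X,Y=.5388,.0380; o=down(.42)
manip.move_pose([X,Y,.24],o)
print(manip.current_clock(),np.round(manip.current_q(),2))
manip.servo_line([X,Y,.122],vel=.1)
f0=manip.current_force(); print("F",f0)
effector.close(40)
print("gap",manip.current_finger_gap(),manip.current_gripper_force(),manip.current_force(),manip.current_tool_pos())
manip.servo_line([X,Y,.155],vel=.06)
print(manip.current_force(),manip.current_wrist_torque())
manip.servo_line([X,Y,.21],vel=.1)
manip.sleep(.2)
print(manip.current_clock(),manip.current_tool_pos(),manip.current_finger_gap(),manip.current_force(),np.round(manip.current_q(),2))
E
python3 s4.py
```

```text
[0.56956195 0.04742885 0.32414879]
9.2 [-0.31  0.23  0.22  1.79 -0.05  1.13 -1.22]
F [-0.26440959 -0.22175316 -0.03345702]
gap 0.01348284753182553 39.99934558843961 [ 0.40979905 -0.54233951 -0.67170476] [0.53884295 0.03792147 0.12199446]
[-0.46405885  0.46251606 -2.36404044] [-0.11597932  0.18933635  0.0134577 ]
13.3417 [0.53817549 0.03794947 0.20912517] 0.013507263784060669 [-0.04243484  0.02598828 -1.7828864 ] [-0.3   0.26  0.22  1.83 -0.06  1.07 -1.21]
```

```bash
cat > s5.py <<'E'
from h import *
H=[.5247,-.1461]
manip.servo_line([*H,.18],vel=.15)
manip.servo_line([*H,.12],vel=.1)
manip.sleep(.3)
print(manip.current_clock(),manip.current_tool_pos(),manip.current_force(),manip.current_wrist_torque())
c=viewer.get_calibration("wrist"); im=viewer.get_image("wrist")
for n in ("top","scene"): pass
u=w2px(c,[*H,.038]).astype(int);print(u)
x,y=u-[70,60]; cv2.imwrite("pics/w3c.png",cv2.resize(im[y:y+110,x:x+140,::-1],None,fx=5,fy=5,interpolation=cv2.INTER_CUBIC))
t=manip.current_tool_pos()
for q in ([*H,.038],[t[0],t[1],t[2]-.056]): print((w2px(c,q)-[x,y])*5+2)
E
python3 s5.py
```

```text
15.7917 [ 0.52510866 -0.14615983  0.1205532 ] [-0.47539827  0.45508355 -1.68951522] [-0.1081587   0.18108467 -0.00203253]
[323 200]
[352.37714352 302.52593733]
[353.51366887 346.4457031 ]
```

View pics/w3c.png

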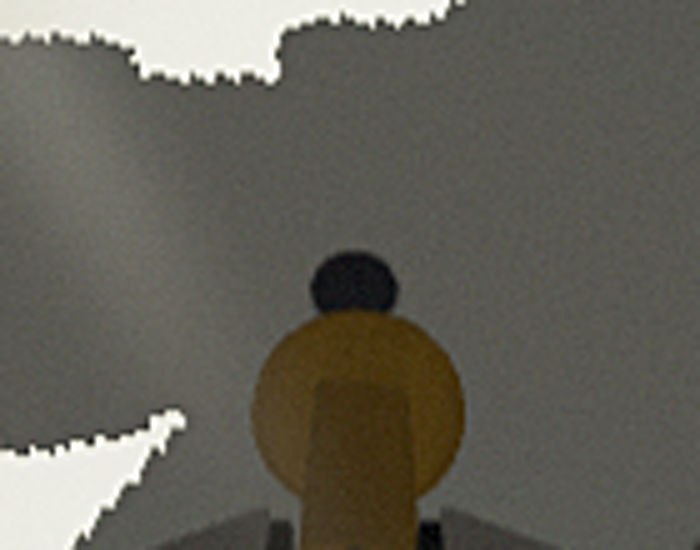

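Hole centre is at crop (354,291). The collar's top-disc centre is at (358,409). I'll compute their offset relative to each other, so the camera bias cancels.

Run:
```python
from h import *
c=viewer.get_calibration("wrist"); t=manip.current_tool_pos(); x,y=323-70,200-60
g=lambda a,b:(x+(a+.5)/5-.5,y+(b+.5)/5-.5)
col=px2w(c,*g(358,409),t[2]-.056+.040); hole=px2w(c,*g(354,291),.038)
print(t,col,hole,hole-col, 2*106/5/ (K(c)/np.linalg.norm(col-c['eye'])))
T=R.from_quat(manip.current_tcp_rot()); print(T.as_matrix()[:,2],T.inv().apply(col-t))
```

```text
[ 0.52499035 -0.14617385  0.12042381] [ 0.52856516 -0.14514766  0.10442381] [ 0.52667339 -0.14544595  0.038     ] [-0.00189177 -0.0002983  -0.06642381] 0.029385564299801537
[ 7.93161211e-04 -7.15737152e-05 -9.99999683e-01] [0.00367147 0.00051421 0.01600276]
```

```bash
cat > s6.py <<'E'
from h import *
X,Y=.5235,-.1464
manip.servo_line([X,Y,.102],vel=.06); manip.sleep(.2)
f0=manip.current_force(); print(manip.current_clock(),manip.current_tool_pos(),f0); np.save("f0.npy",f0)
z=.102
while z>.076:
    z-=.0015; t=manip.current_clock(); manip.servo_line([X,Y,z],vel=.03)
    f=manip.current_force()-f0; p=manip.current_tool_pos()
    print(round(manip.current_clock()-t,3),round(z,4),np.round(p*1e3,1),np.round(f,1))
    if f[2]>4 or np.hypot(*f[:2])>6: break
E
python3 s6.py
```

```text
16.4917 [ 0.52378698 -0.14649432  0.10221931] [ 1.07042066  0.2140237  -1.7265409 ]
0.25 0.1005 [ 523.5 -146.3  100.5] [-1.4 -0.4  0.1]
0.25 0.099 [ 523.4 -146.4   98.9] [-0.2 -0.6  0.4]
0.25 0.0975 [ 523.4 -146.4   97.4] [-0.1 -0.2  0.7]
0.25 0.096 [ 523.4 -146.3   95.9] [-0.4  0.5  1.1]
0.25 0.0945 [ 523.4 -146.4   94.4] [-1.5 -0.5  0.6]
0.25 0.093 [ 523.4 -146.4   92.9] [-1.  -0.5  0.3]
0.25 0.0915 [ 523.4 -146.4   91.4] [-1.1 -0.2  0.1]
0.25 0.09 [ 523.4 -146.4   89.9] [-1.4  0.3  0.9]
0.25 0.0885 [ 523.4 -146.4   88.4] [-1.  -0.6 -0.2]
0.25 0.087 [ 523.4 -146.4   86.9] [-2.2 -0.1  0.6]
0.25 0.0855 [ 524.  -146.6   85.8] [-1.8 -0.2  3.8]
0.25 0.084 [ 525.4 -146.8   85.6] [-1.7  0.4 10.3]
```

The spigot passed through the plate and rests on the foot top at TCP z≈0.0857. Now I'll search for the bore with a light press on circles.

```bash
cat > s7.py <<'E'
from h import *
f0=np.load("f0.npy"); C=np.array([.5235,-.1464]); zs=.0857; zc=.0842
def step(xy,v=.014):
    global zc
    manip.servo_line([*xy,zc],vel=v)
    f=manip.current_force()-f0; p=manip.current_tool_pos()
    fl=np.hypot(*f[:2]); hit=p[2]<zs-.0008
    print(np.round((xy-C)*1e3,1),np.round(p*1e3,1),np.round(f,1))
    if f[2]>9: zc+=.0004
    if f[2]<4 and not hit: zc=max(zc-.0003,.0838)
    return hit or fl>9 or f[2]>20
pts=[C+[r,0] for r in(.0035,.007,.0105,.013)]
for r in(.0158,.0195,.012):
    n=int(np.ceil(2*np.pi*r/.0033)); pts+=[C+r*np.array([np.cos(a),np.sin(a)]) for a in np.arange(n+1)*2*np.pi/n]
for xy in pts:
    if step(xy): print("HIT"); break
    if manip.current_clock()>48: break
print(manip.current_clock())
E
python3 s7.py
```

```text
[3.5 0. ] [ 528.3 -146.4   85.6] [-1.9  1.  10.2]
[7. 0.] [ 531.1 -146.    85.5] [-1.3  1.4  8.1]
[10.5  0. ] [ 534.2 -145.7   85.2] [-1.9  1.5  6.9]
[13.  0.] [ 536.4 -145.6   85. ] [-3.   2.1  7.7]
[15.8  0. ] [ 539.  -145.8   84.7] [-3.3  2.2  8.1]
HIT
21.3667
```

```bash
cat > s8.py <<'E'
from h import *
c=viewer.get_calibration("wrist"); t=manip.current_tool_pos(); im=viewer.get_image("wrist")[:,:,::-1].copy()
print(manip.current_clock(),t,manip.current_force(),manip.current_wrist_torque(),manip.current_finger_gap())
T=R.from_quat(manip.current_tcp_rot()); print(T.as_matrix()[:,2])
u=w2px(c,t-[0,0,.02]).astype(int);x,y=u-[75,65]; x=max(x,0);y=max(y,0)
a=cv2.resize(im[y:y+120,x:x+150],None,fx=5,fy=5,interpolation=cv2.INTER_CUBIC)
for h in(.040,.067):
    q=[(w2px(c,T.apply([.015*np.cos(s)+.0014,.015*np.sin(s),.056-h])+t)-[x,y])*5+2 for s in np.arange(0,6.28,.1)]
    if h<.05: cv2.polylines(a,[np.array(q).astype(int)],True,(0,0,255),1)
cv2.imwrite("pics/w4c.png",a); print(u,x,y)
E
python3 s8.py
```

```text
21.4167 [ 0.53904233 -0.14582844  0.08473383] [-1.73790751  2.11101855  5.83565004] [ 0.59983431  0.87408729 -0.03527644] 0.013410445434711312
[-5.36368733e-04  7.77523319e-04 -9.99999554e-01]
[323 224] 248 159
```

View pics/w4c.png

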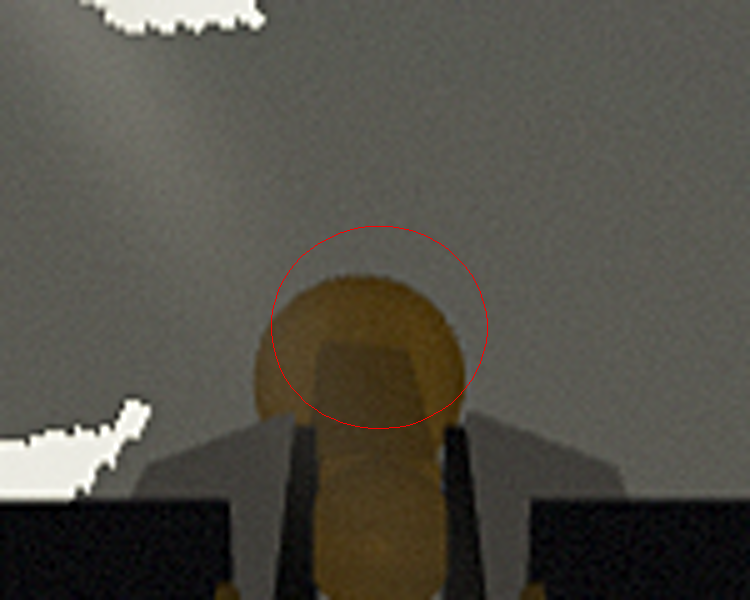

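The collar sits about 9 mm back from where it was. The handle has pivoted in the pads with its tip stuck, because I pressed too hard. I'll go back over the tip, grip at 60 N and check that it's upright.

```bash
cat > s9.py <<'E'
from h import *
manip.servo_line([.5256,-.1464,.0842],vel=.03); print(manip.current_tool_pos(),manip.current_force())
effector.close(60)
manip.servo_line([.5256,-.1464,.0872],vel=.02); manip.sleep(.2)
f=manip.current_force(); print(f-np.load("f0.npy")); 
c=viewer.get_calibration("wrist"); t=manip.current_tool_pos(); im=viewer.get_image("wrist")[:,:,::-1].copy()
print(manip.current_clock(),t,manip.current_wrist_torque(),manip.current_finger_gap())
T=R.from_quat(manip.current_tcp_rot())
a=cv2.resize(im[159:279,248:398],None,fx=5,fy=5,interpolation=cv2.INTER_CUBIC)
q=[(w2px(c,T.apply([.015*np.cos(s)+.00367,.015*np.sin(s)+.0005,.056-.04])+t)-[248,159])*5+2 for s in np.arange(0,6.28,.1)]
cv2.polylines(a,[np.array(q).astype(int)],True,(0,0,255),1)
cv2.imwrite("pics/w5c.png",a)
E
python3 s9.py
```

```text
[ 0.52754583 -0.14719383  0.08557648] [ 0.07766128 -0.34608543  7.71324258]
[-1.54819278 -0.49534196  0.18833792]
22.7917 [ 0.5252788  -0.14639371  0.08681361] [-0.07096726  0.08395936  0.01635994] 0.012929073947451061
```

View pics/w5c.png

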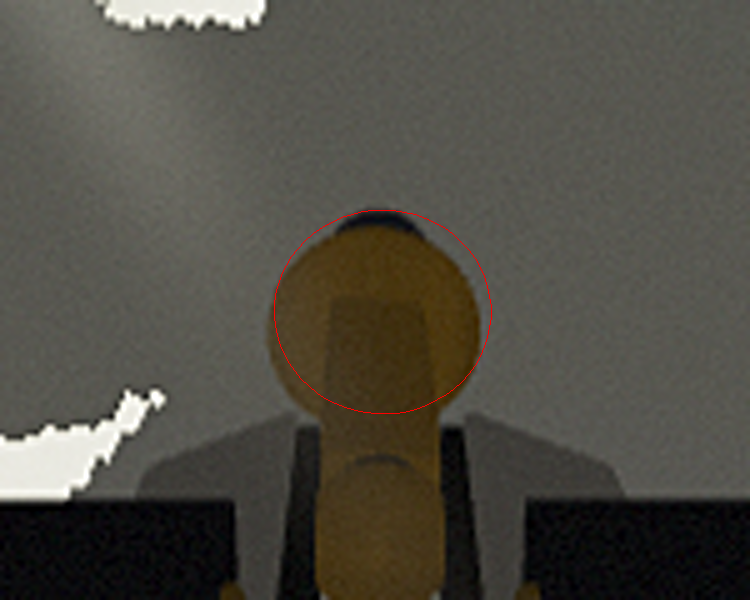

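```bash
cat > s10.py <<'E'
from h import *
import sys
f0=np.load("f0.npy"); C=np.array([.5245,-.1464]); zc=.0850
def step(xy,v=.014):
    global zc
    manip.servo_line([*xy,zc],vel=v)
    f=manip.current_force()-f0; p=manip.current_tool_pos()
    fl=np.hypot(*f[:2]); hit=p[2]<.0852
    print(np.round((xy-C)*1e3,1),np.round((p[:2]-C)*1e3,1),round(p[2]*1e3,2),np.round(f,1),round(zc*1e3,2))
    if f[2]>4.5: zc+=.0002
    if f[2]<1.5 and not hit: zc=max(zc-.0002,.0845)
    return hit or fl>7 or f[2]>15
a0=.42-np.pi/2
P=lambda r,a:C+r*np.array([np.cos(a0+a),np.sin(a0+a)])
pts=[P(r,0) for r in(0,.0035,.007,.0105,.0135)]
for r in(.0158,.0195,.012):
    n=int(np.ceil(2*np.pi*r/.0033)); pts+=[P(r,a) for a in np.arange(n+1)*2*np.pi/n]
i0=int(sys.argv[1]); i1=int(sys.argv[2])
for i in range(i0,i1):
    if step(pts[i]): print("HIT",i); break
print(i,manip.current_clock())
E
python3 s10.py 0 10
```

```text
[0. 0.] [ 0.8 -0.2] 85.67 [-1.1 -1.   5.4] 85.0
[ 1.4 -3.2] [ 1.7 -2.5] 85.6 [-1.8  2.2  6.2] 85.2
[ 2.9 -6.4] [ 2.6 -5. ] 85.55 [-1.6  2.8  7.5] 85.4
[ 4.3 -9.6] [ 3.5 -7.2] 85.46 [-3.3  3.9  7.2] 85.6
[  5.5 -12.3] [  4.6 -10. ] 85.49 [-2.9  4.6  5.9] 85.8
[  6.4 -14.4] [  5.7 -13.1] 85.59 [-2.8  5.4  4.6] 86.0
[  9.2 -12.8] [  8.8 -13.2] 85.77 [-2.5  1.4 -0.6] 86.2
[ 11.6 -10.7] [ 11.4 -11.1] 85.84 [-3.3  0.2 -0.9] 86.0
[13.5 -8.2] [13.6 -8.3] 85.88 [-2.8  0.2  0.8] 85.8
[14.9 -5.3] [15.1 -5.6] 85.73 [-3.2 -0.   1. ] 85.6
9 26.5
```

```bash
cat >> h.py <<'E'
def collar_top(im=None):
    if im is None: im=viewer.get_image("wrist")
    h=cv2.cvtColor(im,cv2.COLOR_RGB2HSV)
    m=(h[...,0]>10)&(h[...,0]<35)&(h[...,1]>130)
    m[:170]=0;m[260:]=0;m[:,:285]=0;m[:,365:]=0
    r=m.sum(1); rows=np.where(r>=6)[0]; 
    w=np.where(m[:rows[0]+25].any(0))[0]
    return rows[0],w[0],w[-1]
E
python3 - <<'E'
from h import *
im=viewer.get_image("wrist"); cv2.imwrite("pics/w6.png",im[:,:,::-1]); print(collar_top(im),manip.current_tool_pos(),manip.current_force()-np.load("f0.npy"))
E
```

```text
(np.int64(212), np.int64(303), np.int64(343)) [ 0.53955348 -0.15197906  0.08571539] [-3.90235473 -1.26735869  0.39283808]
```

Moves along tool x only pivot the handle in the pads, while moves along tool y (across the pads) carry the tip. So I'll set it upright again and turn the wrist during the search, so that the motion is always along tool y. First, restore it and check the yaw range.

```bash
cat > s11.py <<'E'
from h import *
f0=np.load("f0.npy"); tx=np.array([np.cos(.42),np.sin(.42)])
p=manip.current_tool_pos()[:2]; lag=.0155
q=p-lag*tx
for i in range(3):
    manip.servo_line([*q,.0862],vel=.04); manip.sleep(.1)
    k=collar_top(); print(np.round(q*1e3,1),k,manip.current_tool_pos(),np.round(manip.current_force()-f0,1))
    e=(k[0]-201.6)*.71/35*75/.96*1e-3
    if abs(e)<.0022: break
    q=q-e*.8*tx
print(manip.current_clock(),np.round(manip.current_q(),2))
for yd in range(110,-200,-20):
    s=manip.solve_ik([*q,.0862],down(np.radians(yd))); print(yd,None if s is None else np.round(s,2))
E
python3 s11.py
```

```text
[ 525.4 -158.3] (np.int64(202), np.int64(302), np.int64(343)) [ 0.52594106 -0.15817174  0.08640775] [-0.3 -0.9  0.3]
27.2333 [ 0.01  0.43  0.29  1.92 -0.16  0.82 -0.76]
110 [ 0.28  0.42 -0.05  1.91  0.03  0.82  0.57]
90 [ 0.22  0.42  0.03  1.91 -0.02  0.82  0.26]
70 [ 0.16  0.42  0.11  1.91 -0.06  0.81 -0.05]
50 [ 0.09  0.42  0.19  1.91 -0.1   0.82 -0.36]
30 [ 0.03  0.43  0.27  1.92 -0.15  0.82 -0.67]
10 [-0.03  0.44  0.35  1.92 -0.2   0.82 -0.98]
-10 [-0.1   0.45  0.42  1.92 -0.24  0.83 -1.29]
-30 [-0.16  0.46  0.5   1.92 -0.29  0.83 -1.59]
-50 [-0.22  0.48  0.59  1.92 -0.35  0.84 -1.9 ]
-70 [-0.28  0.5   0.67  1.93 -0.4   0.86 -2.2 ]
-90 [-0.34  0.52  0.75  1.93 -0.46  0.87 -2.5 ]
-110 [-0.66  0.92  1.35  1.94 -0.99  1.18 -2.4 ]
-130 [ 1.15  0.86 -1.3   1.88  0.91  1.17  1.95]
-150 [ 1.15  0.86 -1.3   1.88  0.91  1.17  1.6 ]
-170 [ 0.53  0.44 -0.35  1.9   0.2   0.84  1.82]
-190 [ 0.47  0.43 -0.28  1.9   0.16  0.83  1.51]
```

```bash
cat > s12.py <<'E'
from h import *
import sys
f0=np.load("f0.npy"); C=np.array([.523,-.147]); zs=.0857; zc=.0848
def step(r,phi,v=.0145):
    global zc
    xy=C+r*np.array([np.cos(phi),np.sin(phi)])
    manip.servo_line([*xy,zc],down(phi),vel=v)
    f=manip.current_force()-f0; p=manip.current_tool_pos()
    d=(p[:2]-C)*1e3; hit=p[2]<zs-.0006
    print(round(np.degrees(phi)),round(np.hypot(*d),1),round(np.degrees(np.arctan2(d[1],d[0]))),round(p[2]*1e3,2),np.round(f,1),round(zc*1e3,2))
    if f[2]>6: zc+=.0002
    if f[2]<3.5 and not hit: zc=max(zc-.0003,.0842)
    return hit or f[2]>15
r,a,b=float(sys.argv[1])*1e-3,float(sys.argv[2]),float(sys.argv[3])
if sys.argv[4:]:
    p=manip.current_tool_pos()[:2]
    manip.servo_line([*p,.0862],down(np.radians(a)),vel=.02); print("rot",manip.current_clock(),collar_top(),manip.current_tool_pos())
n=int(np.ceil(abs(b-a)*np.pi/180*r/.0034))
for i,phi in enumerate(np.radians(np.linspace(a,b,n+1))):
    if step(r,phi): print("HIT"); break
    if i%6==5: print(collar_top()[0])
print(manip.current_clock(),collar_top(),np.round(manip.current_q(),2))
E
python3 s12.py 12.7 -75 -10 rot
```

```text
rot 29.1083 (np.int64(204), np.int64(303), np.int64(343)) [ 0.52578854 -0.15810033  0.08613768]
-75 13.4 -72 85.63 [-0.5  0.4  7.2] 84.8
-62 13.3 -62 85.62 [-1.9 -0.4  8. ] 85.0
-49 13.2 -52 85.6 [-2.9 -1.4  7.1] 85.2
-36 13.0 -39 85.55 [-2.9 -2.2  6.5] 85.4
-23 12.8 -27 85.58 [-2.5 -2.9  6.1] 85.6
-10 12.7 -12 85.67 [-2.  -3.8  3.6] 85.8
207
31.3583 (np.int64(207), np.int64(307), np.int64(347)) [-0.11  0.46  0.42  1.9  -0.25  0.83 -1.31]
```

Closed loop: estimate the tip from the collar's image row, aim tool y along the tip's next step, and keep the TCP upright above the tip.

```bash
cat > s13.py <<'E'
from h import *
import sys
f0=np.load("f0.npy"); C=np.array([.523,-.147]); zs=.0857; zc=.0852
rd,end,sgn,n=float(sys.argv[1])*1e-3,float(sys.argv[2]),int(sys.argv[3]),int(sys.argv[4])
yaw=lambda:np.arctan2(*R.from_quat(manip.current_tcp_rot()).as_matrix()[1::-1,0])
phi=None
for i in range(n):
    k=collar_top()[0]; p=manip.current_tool_pos(); y=yaw()
    lag=(k-201.8)*.0015; tip=p[:2]-lag*np.array([np.cos(y),np.sin(y)]); d=tip-C
    ph=np.degrees(np.arctan2(d[1],d[0])); ph+=360 if ph<-95 else 0
    r=np.hypot(*d); f=manip.current_force()-f0
    print("tip r%.1f phi%.0f k%d yaw%.0f z%.2f"%(r*1e3,ph,k,np.degrees(y),p[2]*1e3),np.round(f,1),round(zc*1e3,2))
    zexp=zs-lag**2/.15
    if i and p[2]<zexp-.0006: print("HIT"); break
    if f[2]>15 or (end-ph)*sgn<0: print("END"); break
    if f[2]>5: zc+=.0002
    if f[2]<2.5: zc=max(zc-.0003,.0842)
    a=np.radians(ph); t=np.array([-np.sin(a),np.cos(a)])*sgn; u=d/r
    g=t+u*np.clip((rd-r)/.004,-1,1); g/=np.linalg.norm(g)
    yn=np.arctan2(g[1],g[0])-sgn*np.pi/2
    ydeg=np.degrees(yn)
    yd=ydeg+360*np.round(((67-ydeg)/360))
    if not -92<yd<228: print("yaw",yd); break
    manip.servo_line([*(tip+.0036*g),zc],down(np.radians(yd)),vel=.0145)
print(manip.current_clock(),manip.current_tool_pos(),np.round(manip.current_q(),2))
E
python3 s13.py 13 225 1 8
```

```text
tip r4.8 phi-15 k207 yaw-10 z85.63 [-1.6 -4.4  3.4] 85.2
tip r9.9 phi-7 k200 yaw-60 z85.70 [-1.7 -1.8  6.9] 85.2
tip r11.3 phi13 k203 yaw-45 z85.67 [-4.2 -4.2  6.6] 85.4
tip r12.0 phi31 k203 yaw-10 z85.77 [-0.7 -4.7  4.7] 85.6
tip r10.9 phi53 k204 yaw17 z85.77 [-0.4 -3.5  3.9] 85.6
tip r13.1 phi67 k202 yaw26 z85.78 [ 1.3 -2.8  2.7] 85.6
tip r10.6 phi84 k204 yaw68 z85.79 [ 2.5 -2.   3.5] 85.6
tip r12.7 phi97 k202 yaw53 z85.78 [ 2.2 -2.3  3.9] 85.6
37.2917 [ 0.51833193 -0.13405238  0.08573908] [ 0.19  0.4   0.02  1.94 -0.01  0.8   0.25]
```

```bash
sed -i 's#(rd-r)/.004,-1,1#(rd-r)/.012,-.5,.5#; s#tip+.0036\*g#tip+.004*g#; s#vel=.0145#vel=.018#' s13.py
python3 s13.py 14 222 1 9
```

```text
tip r12.0 phi113 k203 yaw92 z85.72 [ 3.5 -0.1  4.7] 85.2
tip r11.5 phi130 k203 yaw103 z85.63 [3.7 0.7 7.2] 85.2
tip r11.6 phi147 k203 yaw118 z85.61 [2.8 2.2 7.4] 85.4
tip r10.7 phi165 k204 yaw135 z85.60 [1.8 3.4 7.8] 85.6
tip r10.3 phi182 k204 yaw149 z85.59 [1.4 4.7 7.7] 85.8
tip r9.9 phi195 k204 yaw164 z85.55 [0.3 5.4 8.3] 86.0
tip r9.6 phi205 k204 yaw176 z85.51 [-0.3  5.2  9.3] 86.2
tip r9.3 phi213 k204 yaw-175 z85.51 [-1.   5.2  9.7] 86.4
tip r8.9 phi218 k204 yaw-169 z85.52 [-2.1  5.7  8.8] 86.6
40.95 [ 0.51341176 -0.15354413  0.08554094] [ 0.54  0.43 -0.36  1.92  0.2   0.83  1.9 ]
```

```bash
python3 - <<'E'
s=open('s13.py').read()
s=s.replace("(rd-r)/.012,-.5,.5","(rd-r)/.008,-.8,.8").replace("tip+.004*g","tip+.0055*g").replace("vel=.018","vel=.022")
s=s.replace("    if f[2]>5: zc+=.0002\n    if f[2]<2.5: zc=max(zc-.0003,.0842)\n","    zc=np.clip(zc+np.clip(.00013*(f[2]-4),-.0004,.0008),.0842,.0880)\n")
s=s.replace('    if not -92<yd<228: print("yaw",yd); break\n','    yd=np.clip(yd,-92,226); b=np.radians(yd+sgn*90); g=np.array([np.cos(b),np.sin(b)])\n')
open('s13.py','w').write(s)
E
python3 s13.py 17 -85 -1 12
```

```text
tip r8.6 phi222 k204 yaw-165 z85.55 [-2.1  5.1  8.4] 85.2
tip r12.8 phi169 k207 yaw-92 z85.50 [ 0.3  0.  10.1] 85.77
tip r13.8 phi141 k205 yaw-164 z85.80 [-0.5 -3.   0.9] 86.56
tip r14.4 phi118 k204 yaw162 z85.78 [-2.3 -4.6  3.2] 86.16
tip r15.8 phi99 k203 yaw136 z85.72 [-4.7 -3.2  3.6] 86.05
tip r13.6 phi74 k205 yaw107 z85.72 [-6.  -0.8  3.8] 86.0
tip r16.9 phi56 k202 yaw97 z85.81 [-4.3  0.3  1.9] 85.98
tip r13.6 phi34 k205 yaw57 z85.71 [-4.3  2.2  3.1] 85.71
tip r17.9 phi19 k201 yaw57 z85.71 [-2.9  2.2  3.9] 85.59
tip r13.9 phi-1 k205 yaw13 z85.71 [-3.   3.2  4.5] 85.57
tip r16.8 phi-19 k202 yaw20 z85.77 [-1.2  2.7  3.1] 85.63
tip r15.0 phi-41 k204 yaw-18 z85.63 [-0.6  1.7  1.7] 85.51
51.2333 [ 0.53197019 -0.16203941  0.08519933] [ 0.45  0.44 -0.25  1.88  0.14  0.83 -1.91]
```

The last z reading was 85.20 against about 85.7 on the surface, which may be a hit. I'll probe downward here.

```bash
cat > s14.py <<'E'
from h import *
f0=np.load("f0.npy"); yaw=lambda:np.arctan2(*R.from_quat(manip.current_tcp_rot()).as_matrix()[1::-1,0])
def rep(s): 
    k=collar_top()[0]; p=manip.current_tool_pos(); f=manip.current_force()-f0
    print(s,k,round(np.degrees(yaw())),np.round(p*1e3,2),np.round(f,1)); return k,p,f
k,p,f=rep("0"); y=yaw(); o=down(y); tx=np.array([np.cos(y),np.sin(y)])
xy=p[:2]-(k-201.8)*.0015*tx
for z in (.0845,.0835):
    manip.servo_line([*xy,z],o,vel=.03); k,p,f=rep(z)
    if f[2]>12: break
print(manip.current_clock())
E
python3 s14.py
```

```text
0 203 -27 [ 531.97 -161.98   85.17] [-0.5  0.7  1.3]
0.0845 201 -27 [ 530.57 -161.18   84.52] [1.1 0.7 0.6]
0.0835 202 -27 [ 530.58 -161.12   83.63] [0.8 1.2 1.8]
51.8833
```

It dropped 2 mm with almost no force, so the tip is in the bore. I'll push on, nulling the side force.

```bash
cat > s15.py <<'E'
from h import *
f0=np.load("f0.npy"); y=np.arctan2(*R.from_quat(manip.current_tcp_rot()).as_matrix()[1::-1,0]); o=down(y)
p=manip.current_tool_pos(); xy=np.array([.53057,-.1612]); z=.0835; stuck=0
while manip.current_clock()<64:
    z-=.002; manip.servo_line([*xy,z],o,vel=.02)
    p=manip.current_tool_pos(); f=manip.current_force()-f0
    print(round(z*1e3,1),np.round(p*1e3,2),np.round(f,1))
    if p[2]<.0625 and f[2]>12 or f[2]>24: print("stop"); break
    if f[2]>10 and p[2]>z+.003: z+=.001
    xy=xy+np.clip(f[:2]*.0001,-.0006,.0006)
print(manip.current_clock(),collar_top())
E
python3 s15.py
```

```text
81.5 [ 530.73 -161.02   81.41] [1.9 2.4 1.8]
79.5 [ 530.43 -160.74   79.  ] [ 2.1  1.  -1. ]
77.5 [ 530.8  -160.78   77.24] [ 1.5  1.6 -0.3]
75.5 [ 531.01 -160.76   75.39] [1.4 1.4 0.9]
73.5 [ 531.31 -160.53   73.55] [-0.1  1.1  3.8]
71.5 [ 530.93 -160.17   71.21] [1.3 1.7 2.3]
69.5 [ 530.95 -160.04   69.02] [0.7 1.5 1.6]
67.5 [ 531.11 -160.02   67.1 ] [1.2 1.5 0.8]
65.5 [ 531.27 -159.93   65.16] [2.  1.6 1. ]
63.5 [ 531.49 -159.79   63.18] [1.  1.  0.4]
61.5 [ 531.63 -159.69   61.19] [ 0.7  1.3 -0.4]
59.5 [ 532.93 -159.73   60.15] [1.5 1.1 6.2]
57.5 [ 534.52 -159.81   59.78] [-0.4  1.8 16.5]
stop
55.1333 (np.int64(203), np.int64(302), np.int64(343))
```

TCP z=59.8 mm is the expected home height (85.7−26), with a firm stop there. Unload, release and retreat.

```bash
cat > s16.py <<'E'
from h import *
manip.servo_line([.5316,-.1597,.0597],vel=.02)
print(manip.current_tool_pos(),manip.current_force())
effector.open_jaws(); p=manip.current_tool_pos()
manip.servo_line([p[0],p[1],.17],vel=.12)
manip.servo_line([p[0],p[1],.27],vel=.2)
im=viewer.get_image("wrist"); cv2.imwrite("pics/end.png",im[60:360,120:520,::-1])
print(manip.current_clock(),manip.current_tool_pos(),manip.current_finger_gap(),manip.current_force())
E
python3 s16.py
```

```text
[ 0.53226437 -0.15988385  0.060247  ] [1.7917968  0.95409156 6.06299369]
58.525 [ 0.5303335  -0.15944744  0.26796683] 0.09192216963028892 [ 0.13000336 -0.58923972  0.26958487]
```

View pics/end.png

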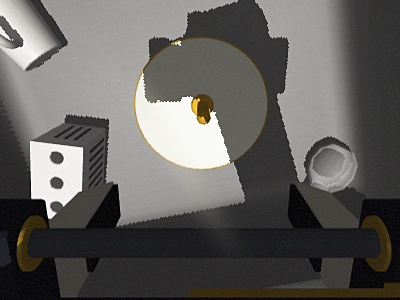

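The handle stands upright with its collar at (203,105) on a level plate. The drainer is in place and the gripper is clear, so I'm handing in.

```bash
python3 -c "
from bench import manip
print(manip.hand_in())"
```

```text
the job is handed in; nothing more can be done
None
```

I handed the job in at about 58.5 s: the handle is pressed home through the plate into the foot and released, it looked upright with the plate level in the last picture, and the robot is clear, but hand-in gave no verdict and I did not read the catch or check how far the drainer and other things moved.

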